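# Load two cartridge bearings into the spring magazine

## Robot

A 6-joint arm with a two-finger parallel gripper is mounted at the origin on the work surface. World frame = base frame: x ahead of the robot, y to its left, z up, the work surface at z = 0. Lengths are in m, angles in rad, forces in N, time in s.
With the tool pointing down it reaches from about 0.225 to 0.875 m from the base axis. Payload 3.4 kg.
Tool frame: the origin (TCP) lies at the very end of the fingers, on their centre line; the grasp point (between the pads) lies 19 mm behind it; z points along the fingers, y is the direction in which the jaws open and shut (so a half turn about z gives the same grasp; the last joint's range is limited). The gripper opens to 85 mm and grips with 20 to 120 N. Pads are 22 mm wide; open, the fingers measure 114 mm over their backs; the gripper's body (76 mm by 85 mm) begins 54 mm behind the grasp point. The pads swing forward as they close: fully open they stand 13 mm farther back than shut.
Start: joints at [1.1, 0.276, 1.505, -0, 1.361, -0.121], TCP at [0.197, 0.54, 0.231] pointing down, gripper open.
Joint ranges: [-2.89, 2.89], [-0.75, 2.08], [0.22, 2.7], [-1.18, 4.32], [0.11, 2.71], [-2.7, 2.7]. Speed limits (rad/s): [2.57, 2.57, 3.14, 3.14, 3.14, 3.14].

## Interface

Orientations are given as a unit quaternion [w, x, y, z].
In Python, from cell import bot, viewer, hand_in, nets gives the robot as it stands.
- The arm moves only by the tool arm_command, never from a script. Its arguments are lists of equal length, an entry for each row: "xyz": the shift along the world's x, y, z in cm, a list of three; "twist": the turn, a rotation vector about the world's x, y, z in rad, a list of three; "gripper": the opening, from 0 (shut) to 1 (fully open). In form: {"xyz": [[tx, ty, tz], ...], "twist": [[ax, ay, az], ...], "gripper": [gripper, ...]}. A call has exactly 8 rows; each row shifts and turns the commanded pose from where the row before left it; what a row does not reach is not made up. A row lasts 1/8 s, in which the tool goes at most 62.5 mm and 10.7 degrees, less where a joint would pass 70% of its speed; a pose out of reach is approached as far as the arm can. A call with a gripper value outside its range is refused whole. The fingers move at their own pace and stop on an object; "newtons" is the grip in N (left out, the last holds). Time passes only in rows, so rows that do not move let the fingers close, or fill a call up. It gives the time, the measured TCP pose, the force and the opening at its end, in the units of the state.
- bot.observe(): the state, without advancing time (a new reading comes with each control period).
- viewer.capture(name): name is "scene" or "top"; returns a dict with "color" (420x560x3 uint8, blue, green, red), "K" (3x3 intrinsics, pixels), "R" (3x3) and "t" (3): a world point X has camera coordinates R X + t. Camera axes: x right, y down, z forward; pixel columns grow to the right and rows downward; lengths in m; the calibration is good to about 2 mm. A picture is of the moment at which its call begins. There is no depth.
- hand_in(): hands the job in, once; it reports no verdict.
Trained networks look in a picture, given as the dict that the camera call returned (one of the last four; its "shot" number tells which), for a name from the list of things; names that differ only in an ending like _2 or _b are one class to them, and where a whole thing is asked for, a point or a joint stands for the part that bears it (a point fixed in the world has none). Each returns a list of dicts, best first, with "score" (0 to 1); they miss things now and then, are a little off and sometimes report something else, mostly with a low value. They report only what shows in the picture. A call takes as long as a camera call. They do not tell look-alikes from the thing itself.
- nets.spot_in(query, picture): "position" ([x, y, z] in m, in the coordinates of the camera as it stood for that picture, good to about 4 mm: the middle of the surface that is visible of it).
- nets.spot_point(query, picture): "position" ([x, y, z] in m, in the coordinates of the camera as it stood for that picture, good to about 4 mm: a listed point, or the origin of a listed thing).
The state is a dict: "clock": time; "joints": joint angles; "qd": joint speeds; "effort": joint torques, N m; "ee_pos": TCP position; "ee_rot": TCP orientation; "wrist_force": force on the tool from outside, world axes, zero at the start; "ft_torque": the same for the moment, N m; "width": finger opening in m.
Only numpy, scipy, OpenCV 4.12 (cv2) and the standard library are available. Lean on these libraries where they do the work, as an engineer would, in place of code of your own. Each camera call takes 0.05 s, during which the arm holds its last target. There are 200 camera calls.

## Task

Load the two 42 mm cartridge bearings into the empty spring magazine, one on top of the other: slip the edge of each under the fixed lip, then press it down against the spring follower until the latch snaps back over it. Finish with both lying level in the magazine, held under the lip and the shut latch, and with the other parts on the bench left where they are.

Things in the scene. Friction and masses are not known exactly. Their poses are not given: they have to be found in the camera images.
- mag_mouth (a point): Mouth of the magazine, a fixed open-sided stand: the point on the stack's axis, 118 mm above the bench, level with the undersides of lip and latch. Its x points from the latch to the lip (away from the robot within 30 degrees), z up. Mouth frame, mm, from here on: four 6 mm guide rods at x +-19.5, y +-15.2, up to the mouth, leave a bearing 0.75 of play; the +y and -y sides are open.
- mag_lip (a point): Middle of the front edge of the fixed lip's underside, at x = 16.5 of the mouth frame: a steel tongue 3 thick and 25 wide in y, with a strap 40 wide from x = 19 to 31 behind it. It overlaps a seated bearing by 4.5. A bearing goes in tilted 25 to 30 degrees, +x edge low, held by its +y and -y sides: that edge pushes the follower or bearing below about 12 down, then slips under the lip.
- latch_housing (a point): Middle of the top of the latch's fixed housing, which fills x = -36 to -55, y = +-16.5 and z = -3 to +16 of the mouth frame. Between the lip's edge and the latch's nose the mouth is 34 wide, so a bearing cannot go in flat. With its +x edge under the lip, its -x edge rests on the slope of the latch and it may be let go there; a press on top then takes it home. The base is 110 x 80.
- follower (a joint): Spring follower, a 40 mm black disc sliding down the magazine's axis, in m: 0 = up, its top level with the mouth; grows as it is pressed down, to 0.065. It pushes up with 4 N at 0 and 0.8 N more per 10 mm. With one bearing held under the lip it reads 0.009, with two 0.018.
- latch (a joint): Spring latch, a steel bolt 18 mm wide in y sliding along the mouth's x, in m: 0 = shut, nose at x = -17.5 mm, 3.5 over a seated bearing; grows to 0.009 as it is pushed back to -x (2 N shut, 3 N at 0.004). Flat underside level with the mouth; above the nose it slopes up and back, 60 degrees steep, to z = +11 mm. A bearing pressed 1 to 3 mm below the mouth lets it snap out over it.
- bearing_a_c (a point): Centre (half-way up) of a 42 mm bearing: sealed steel cartridge bearing, outer diameter 42 mm, 9 mm thick, about 42 g, black seals, the bore closed flush by a grey plastic transit plug (solid to the touch). z is its axis, upright when it lies flat. It starts flat on a 3 mm grey bench mat, with its centre 7.5 mm above the bench.
- bearing_b_c (a point): Centre of the other 42 mm bearing, the same in every way.
- bearing_small_c (a point): Centre of a smaller bearing (28 mm diameter, 7 mm thick) on the mat; does not belong in this magazine. Leave it where it is.
- bearing_large_c (a point): Centre of a larger bearing (52 mm diameter, 15 mm thick) on the mat; does not belong in this magazine. Leave it where it is.
- sprocket: Bicycle sprocket lying flat on the mat, 69 mm over the teeth, 4 mm thick; origin under its centre. Leave it where it is.
- lockring_tool: Steel lockring socket standing on the mat, 28 mm diameter, 42 mm high; origin under its centre. Leave it where it is.
- tyre_lever: Blue tyre lever lying on the mat, 109 mm along its x, 20 mm wide, 6 mm thick; origin under its middle. Leave it where it is.
- hex_key: T-handle hex key lying on the mat: blue grip 90 mm long along its y and 18 mm thick, with its origin under the grip's middle; steel shaft 6 mm thick reaching 100 mm along its -x. Leave it where it is.
- oil_bottle: White oil bottle, 44 mm diameter, 125 mm high, standing on the bench beside the magazine; origin under its centre. Leave it where it is.
- grease_tub: Grease tub with a screw lid, 68 mm diameter, 52 mm high, on the bench behind the magazine; origin under its centre. Leave it where it is.
Not all that is in view belongs to the job. Leave any purple or yellow look-alike of the part that bears bearing_a_c alone.

How it is judged:
By the outcome, as a careful person would: the job done as asked, in the order asked, and still so for the second after the job is handed in, with the robot touching nothing.
It also fails if it takes over 72 s, if anything falls off the work surface, if the arm or the gripper's body presses on something with over 40 N, if the wrist force passes 120 N, or if a joint passes its speed limit or range.

## Working session

There is one attempt and no reset: what is moved stays moved. The work goes in short steps, Python scripts to look and compute and a tool call to move; the robot and the scene stay as the last step left them, time stands still between calls to the robot, and variables do not carry over. Pictures are saved under pics/ and viewed, about 8 in all and at most 12, crops included, and the job is handed in when it is done.

Besides the shell and the picture viewer there is one more tool, called after "Call:" by a JSON object that holds its "api" and its "payload", one argument or row to a line. arm_command: Moves the arm, as the interface text tells. Its arguments: {"type":"object","properties":{"xyz":{"type":"array","items":{"type":"array","items":{"type":"number"}}},"twist":{"type":"array","items":{"type":"array","items":{"type":"number"}}},"gripper":{"type":"array","items":{"type":"number"}},"newtons":{"type":"number"}},"required":["xyz","twist","gripper"]}

```bash
ls; mkdir -p pics
python3 - <<'E'
from cell import bot, viewer, nets
import cv2, numpy as np
s=bot.observe(); print({k:np.round(v,3).tolist() for k,v in s.items()})
ims=[]
for n in ("scene","top"):
    p=viewer.capture(n); cv2.imwrite(f"pics/{n}0.png",p["color"])
    R,t=np.array(p["R"]),np.array(p["t"])
    print(n,np.round(p["K"],1).tolist(),"cam",np.round(-R.T@t,3),"fwd",np.round(R[2],2))
    for q in ["mag_mouth","mag_lip","latch_housing","bearing_a_c","bearing_small_c","bearing_large_c","lockring_tool","oil_bottle","grease_tub","hex_key","sprocket","tyre_lever"]:
        for d in nets.spot_point(q,p)[:5]:
            c=np.array(d["position"]); px=np.array(p["K"])@c; px=px/px[2]
            print(n,q,round(d["score"],2),np.round(R.T@(c-t),4),np.round(px[:2]))
E
```

```text
pics
{'clock': 0.0, 'joints': [1.1, 0.277, 1.506, -0.0, 1.361, -0.121], 'qd': [0.0, -0.001, 0.0, -0.001, -0.001, -0.0], 'effort': [-0.0, -41.677, -24.581, -0.0, 0.011, -0.0], 'ee_pos': [0.197, 0.54, 0.23], 'ee_rot': [-0.0, 0.174, 0.985, -0.001], 'wrist_force': [-0.037, -0.013, 0.695], 'ft_torque': [0.044, 0.066, 0.005], 'width': 0.085}
scene [[477.0, 0.0, 278.6], [0.0, 477.0, 205.8], [0.0, 0.0, 1.0]] cam [1.027 0.525 0.693] fwd [-0.51 -0.63 -0.59]
scene mag_mouth 0.95 [ 0.4696 -0.2497  0.1153] [255. 164.]
scene mag_mouth 0.44 [ 5.777e-01 -2.309e-01 -5.000e-04] [223. 224.]
scene mag_lip 0.62 [ 0.488  -0.2507  0.117 ] [249. 166.]
scene latch_housing 0.84 [ 0.4218 -0.2514  0.1322] [271. 151.]
scene bearing_a_c 0.82 [0.3409 0.0863 0.0047] [395. 255.]
scene bearing_a_c 0.79 [0.4499 0.0375 0.0042] [343. 264.]
scene bearing_a_c 0.78 [ 0.4242 -0.1119  0.0067] [306. 223.]
scene bearing_a_c 0.49 [ 0.3401 -0.0154  0.0041] [361. 231.]
scene bearing_small_c 0.62 [0.6553 0.1902 0.0087] [320. 362.]
scene bearing_small_c 0.19 [ 0.4853 -0.2531  0.1181] [249. 165.]
scene bearing_large_c 0.83 [0.4692 0
[... 889 characters left out ...]
6. 310.]
top bearing_a_c 0.55 [ 0.343  -0.0096  0.0035] [256. 309.]
top bearing_a_c 0.54 [ 0.4218 -0.1079  0.0031] [303. 272.]
top bearing_small_c 0.45 [0.657  0.1929 0.0064] [163. 159.]
top bearing_large_c 0.8 [0.4634 0.1991 0.0092] [157. 250.]
top bearing_large_c 0.46 [0.4478 0.0401 0.0066] [233. 259.]
top lockring_tool 0.51 [ 0.448   0.1053 -0.    ] [202. 258.]
top oil_bottle 0.62 [ 0.4601 -0.3681 -0.0065] [425. 255.]
top grease_tub 0.59 [ 0.5721 -0.225   0.0029] [359. 201.]
top hex_key 0.56 [0.6568 0.1979 0.0055] [160. 159.]
top sprocket 0.58 [0.5424 0.0446 0.0055] [232. 214.]
top tyre_lever 0.79 [0.5383 0.2317 0.0039] [143. 215.]
top tyre_lever 0.58 [ 0.4849 -0.2466  0.1205] [382. 243.]
```

Run:
```python
import cv2, numpy as np
a=cv2.imread("pics/top0.png"); b=cv2.imread("pics/scene0.png")
cv2.imwrite("pics/topc.png",cv2.resize(a[100:350,130:460],None,fx=2.4,fy=2.4,interpolation=cv2.INTER_CUBIC))
cv2.imwrite("pics/scenec.png",cv2.resize(b[110:390,180:450],None,fx=2.1,fy=2.1,interpolation=cv2.INTER_CUBIC))
```

```text
(no output)
```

View pics/topc.png

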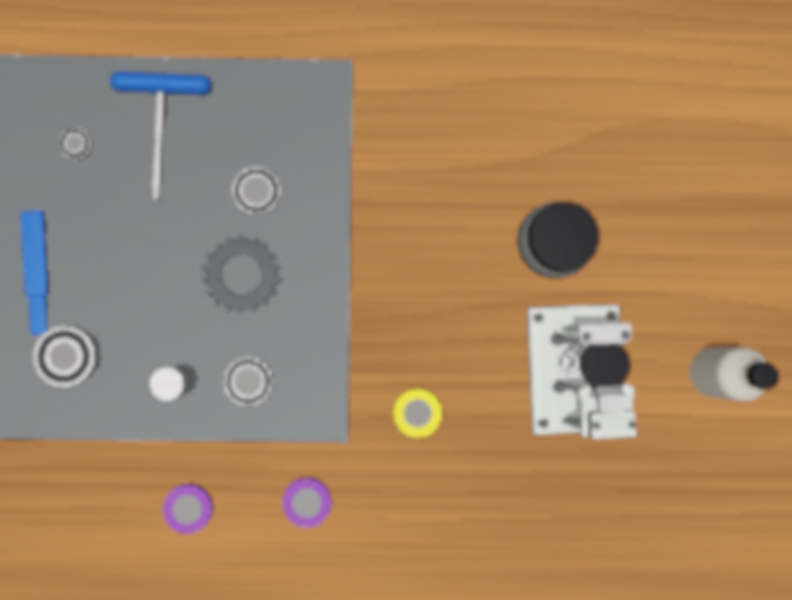

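View pics/scenec.png

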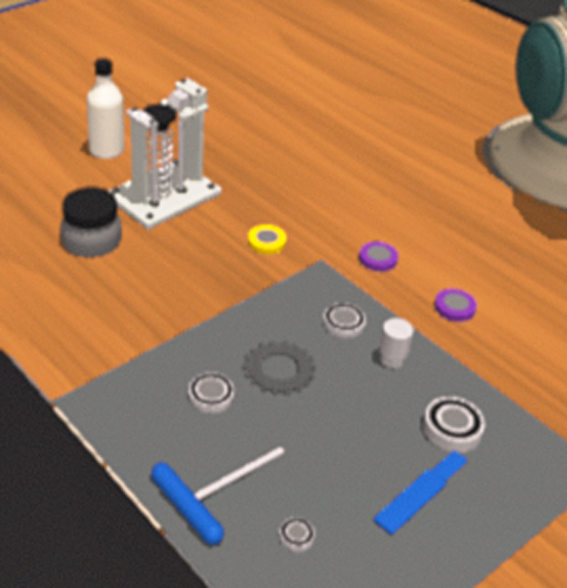

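The two wanted bearings are steel rings on the mat, at about (233,259) and (237,179) in the top picture. Possible confusions there:
- purple rings at (206,310) and (256,309)
- a yellow ring at (303,272)
- the large bearing at (157,250)
- the small bearing at (161,160)

Next I'll measure both bearings and fit the magazine model.

```bash
cat > h.py <<'E'
import cv2, numpy as np
from cell import bot, viewer, nets
def ray(p,uv,z):
    K,R,t=map(np.array,(p["K"],p["R"],p["t"])); d=R.T@np.linalg.inv(K)@np.array([uv[0],uv[1],1.]); c=-R.T@t
    return c+d*(z-c[2])/d[2]
def proj(p,X):
    K,R,t=map(np.array,(p["K"],p["R"],p["t"])); q=(np.atleast_2d(X)@R.T+t)@K.T
    return q[:,:2]/q[:,2:]
def mouth(X,m,yaw):
    c,s=np.cos(yaw),np.sin(yaw); X=np.atleast_2d(X)/1000.
    return np.c_[m[0]+c*X[:,0]-s*X[:,1],m[1]+s*X[:,0]+c*X[:,1],m[2]+X[:,2]]
def overlay(p,m,yaw,f=1):
    im=p["color"].copy(); F=5
    im=cv2.resize(im,None,fx=F,fy=F,interpolation=cv2.INTER_CUBIC)
    th=np.linspace(0,2*np.pi,60)
    polys=[(np.c_[20*np.cos(th),20*np.sin(th),0*th-f],(0,0,255)),
     ([[-36,-16.5,16],[-55,-16.5,16],[-55,16.5,16],[-36,16.5,16]],(0,255,0)),
     ([[19,-20,3],[31,-20,3],[31,20,3],[19,20,3]],(255,0,0)),
     ([[16.5,-12.5,3],[19,-12.5,3],[19,12.5,3],[16.5,12.5,3]],(255,255,0))]
    for P,c in polys:
        q=(proj(p,mouth(np.array(P,float),m,yaw))+.5)*F
        cv2.polylines(im,[np.round(q).astype(int)],True,c,1)
    c=proj(p,mouth([0,0,0],m,yaw))[0]; a=np.round(c*F).astype(int)
    return im[max(a[1]-200,0):a[1]+200,max(a[0]-200,0):a[0]+200]
E
python3 - <<'E'
from h import *
out=[]
for n,cs in (("top",[(233,259),(237,179)]),("scene",[(344,262),(280,296)])):
    p=viewer.capture(n)
    for c in cs:
        g=cv2.cvtColor(p["color"],cv2.COLOR_BGR2LAB)[...,0].astype(float)
        x,y=c; w=g[y-16:y+17,x-20:x+21]; bg=np.median(g[y-20:y+21,x-24:x+25][[0,-1]])
        m=((w-bg)>25).astype(np.uint8)
        k,l,st,ce=cv2.connectedComponentsWithStats(m)
        pts=cv2.findNonZero(m)
        hull=cv2.convexHull(pts)
        mo=cv2.moments(hull); u=(mo["m10"]/mo["m00"]+x-20,mo["m01"]/mo["m00"]+y-16)
        print(n,c,"hull c",np.round(u,1),"box",cv2.boundingRect(hull),np.round(ray(p,u,0.0105),4))
    out.append(overlay(p,[0.470,-0.2495,0.118],-0.01))
cv2.imwrite("pics/ov.png",np.hstack(out))
E
```

```text
top (233, 259) hull c [233.  259.8] box (10, 9, 20, 17) [0.4458 0.0397 0.0105]
top (237, 179) hull c [235.2 178.9] box (9, 7, 21, 19) [0.6157 0.0381 0.0105]
scene (344, 262) hull c [351.1 258.8] box (10, 0, 31, 25) [0.4315 0.041  0.0105]
scene (280, 296) hull c [280.2 296.3] box (10, 7, 22, 19) [0.6176 0.0343 0.0105]
```

View pics/ov.png

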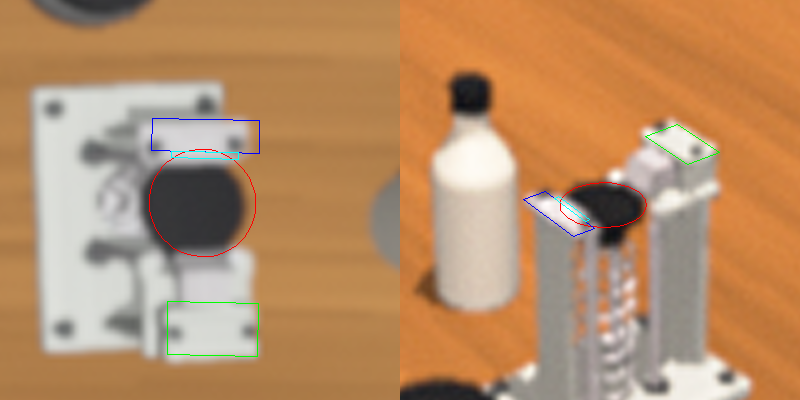

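The top view shows the lip strap lying about 3 mm toward +y of the model and the base turned slightly. I'll fit x, y and yaw by edge gradients in each camera.

```bash
cat >> h.py <<'E'
def edges():
    def rect(x0,x1,y0,y1,z):
        a=[]
        for s in np.linspace(.05,.95,25):
            a+=[[x0,y0+(y1-y0)*s,z],[x1,y0+(y1-y0)*s,z],[x0+(x1-x0)*s,y0,z],[x0+(x1-x0)*s,y1,z]]
        return a
    th=np.r_[np.linspace(50,125,40),np.linspace(-125,-50,40)]*np.pi/180
    return np.array(rect(-55,-36,-16.5,16.5,16)+rect(19,31,-20,20,3)),np.c_[20*np.cos(th),20*np.sin(th),0*th]
E
python3 - <<'E'
from h import *
from scipy.optimize import minimize
r,d=edges()
ps=[viewer.capture(n) for n in ("top","scene")]
def G(p):
    g=cv2.GaussianBlur(p["color"].astype(np.float32),(0,0),1.0)
    gx=cv2.Sobel(g,cv2.CV_32F,1,0);gy=cv2.Sobel(g,cv2.CV_32F,0,1)
    return np.sqrt((gx**2+gy**2).sum(2))
gs=[G(p) for p in ps]
def samp(g,q): return cv2.remap(g,q[:,:1].astype(np.float32),q[:,1:].astype(np.float32),cv2.INTER_LINEAR).ravel()
def cost(v,ids,fz=0):
    s=0
    for i in ids:
        D=d+[0,0,fz]
        for P in (r,D):
            s-=np.minimum(samp(gs[i],proj(ps[i],mouth(P,[v[0]/1e3,v[1]/1e3,.118],v[2]/30))),250).mean()
    return s
for ids in ((0,),(1,),(0,1)):
    best=min((minimize(cost,[470+a,-249+b,c],args=(ids,),method="Nelder-Mead",options={"initial_simplex":np.array([470+a,-249+b,c])+np.array([[0,0,0],[2,0,0],[0,2,0],[0,0,1.]])}) for a in(-3,0,3) for b in(-3,0,3,5) for c in(-.5,0.5,1.5)),key=lambda o:o.fun)
    print(ids,np.round(best.x,2),"yaw",best.x[2]/30,best.fun)
v=best.x; m=[v[0]/1e3,v[1]/1e3,.118]
cv2.imwrite("pics/ov2.png",np.hstack([overlay(p,m,v[2]/30,0) for p in ps]))
E
```

```text
(0,) [ 468.45 -247.06    1.94] yaw 0.0646934002824401 -446.8020324707031
(1,) [ 467.93 -242.82    3.95] yaw 0.1317583247317854 -473.1973876953125
(0, 1) [ 467.68 -245.86    2.6 ] yaw 0.0865038869484744 -908.7985229492188
```

View pics/ov2.png

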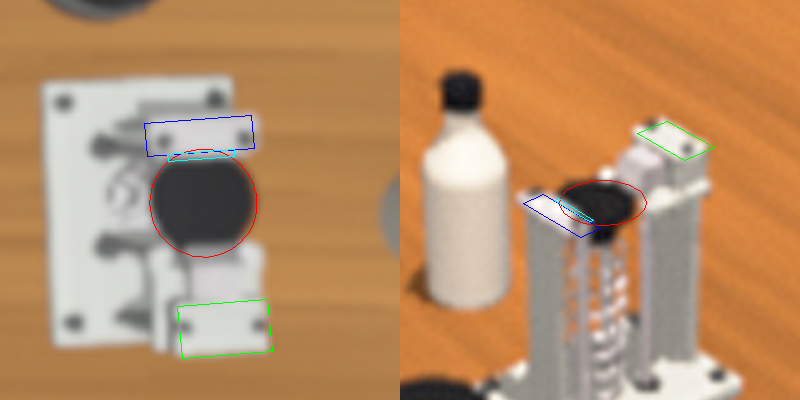

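Call:
{"api": "arm_command", "payload": {
  "xyz": [
    [2.5,-5,0],
    [2.5,-5,0],
    [2.5,-5,0],
    [2.5,-5,0],
    [2.5,-5,0],
    [2.5,-5,0],
    [2.5,-5,0],
    [2.5,-5,0]
  ],
  "twist": [
    [0,0,0.08],
    [0,0,0.08],
    [0,0,0.08],
    [0,0,0.08],
    [0,0,0.08],
    [0,0,0],
    [0,0,0],
    [0,0,0]
  ],
  "gripper": [0.7,0.7,0.7,0.7,0.7,0.7,0.7,0.7],
  "newtons": 60
}}

```text
clock: 2.5
ee_pos: [0.3978, 0.1386, 0.2317]
ee_rot: [0.001, -0.025, 1.0, 0.0]
wrist_force: [1.0, 0.6, 0.4]
width: 0.0596
```

Call:
{"api": "arm_command", "payload": {
  "xyz": [
    [2.5,-5,0],
    [2.5,-5.1,0],
    [0,0,-4],
    [0,0,-4],
    [0,0,-4],
    [0,0,-4],
    [0,0,0],
    [0,0,0]
  ],
  "twist": [
    [0,0,0],
    [0,0,0],
    [0,0,0],
    [0,0,0],
    [0,0,0],
    [0,0,0],
    [0,0,0],
    [0,0,0]
  ],
  "gripper": [0.7,0.7,0.7,0.7,0.7,0.7,0.7,0.7]
}}

```text
clock: 3.5
ee_pos: [0.4482, 0.0392, 0.0725]
ee_rot: [0.001, -0.025, 1.0, -0.0]
wrist_force: [0.0, -0.1, -0.3]
width: 0.0599
```

Run:
```python
from h import *
p=viewer.capture("scene"); c=np.array([344,255])
im=p["color"].copy()
th=np.linspace(0,2*np.pi,60)
im=cv2.resize(im,None,fx=6,fy=6,interpolation=cv2.INTER_CUBIC)
for m,col in (((.4482,.0392),(0,0,255)),):
    q=(proj(p,np.c_[m[0]+.021*np.cos(th),m[1]+.021*np.sin(th),0*th+.012])+.5)*6
    cv2.polylines(im,[q.round().astype(int)],True,col,1)
cv2.imwrite("pics/a1.png",im[6*190:6*190+500,6*300:6*300+600])
```

```text
(no output)
```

View pics/a1.png

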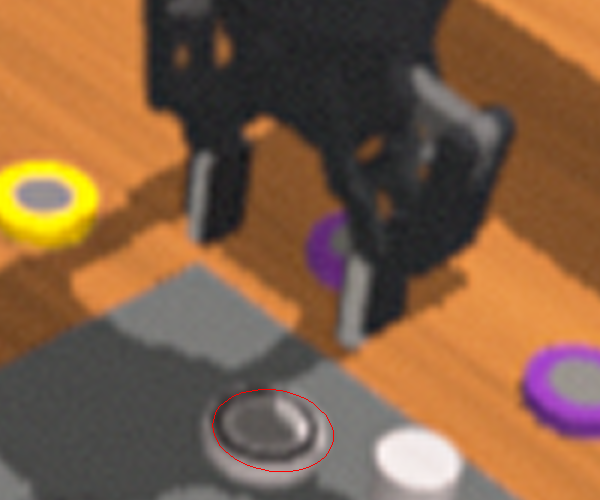

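Scene crop: the wanted bearing is a steel ring at crop (263,425), with a black seal and grey plug. It sits about 2–3 mm toward -y of the tool axis, and both fingers straddle it.

Call:
{"api": "arm_command", "payload": {
  "xyz": [
    [0,-0.2,-3],
    [0,0,-2],
    [0,0,-1.3],
    [0,0,-0.5],
    [0,0,0],
    [0,0,0],
    [0,0,0],
    [0,0,0]
  ],
  "twist": [
    [0,0,0],
    [0,0,0],
    [0,0,0],
    [0,0,0],
    [0,0,0],
    [0,0,0],
    [0,0,0],
    [0,0,0]
  ],
  "gripper": [0.7,0.7,0.7,0.7,0.7,0.4,0.4,0.4]
}}

```text
clock: 4.55
ee_pos: [0.4477, 0.0372, 0.0045]
ee_rot: [0.001, -0.025, 1.0, -0.0]
wrist_force: [-1.6, 0.4, 7.9]
width: 0.039
```

Call:
{"api": "arm_command", "payload": {
  "xyz": [
    [0,0,0],
    [0,0,0],
    [0,0,0],
    [0,0,0],
    [0,0,0],
    [0,0,0],
    [0,0,0],
    [0,0,0]
  ],
  "twist": [
    [0,0,0],
    [0,0,0],
    [0,0,0],
    [0,0,0],
    [0,0,0],
    [0,0,0],
    [0,0,0],
    [0,0,0]
  ],
  "gripper": [0.3,0.3,0.3,0.3,0.3,0.3,0.3,0.3]
}}

```text
clock: 5.55
ee_pos: [0.4477, 0.0372, 0.0045]
ee_rot: [0.001, -0.025, 1.0, -0.0]
wrist_force: [-1.3, -0.1, 6.8]
width: 0.0388
```

Run:
```python
from h import *
p=viewer.capture("scene")
im=cv2.resize(p["color"][220:285,305:385],None,fx=7,fy=7,interpolation=cv2.INTER_CUBIC)
cv2.imwrite("pics/a2.png",im); s=bot.observe(); print(s["width"],s["wrist_force"],s["ft_torque"])
```

```text
0.03895654784353633 [-0.75995415  1.00857384  7.33809094] [-0.02756567  0.18639521 -0.03414643]
```

View pics/a2.png

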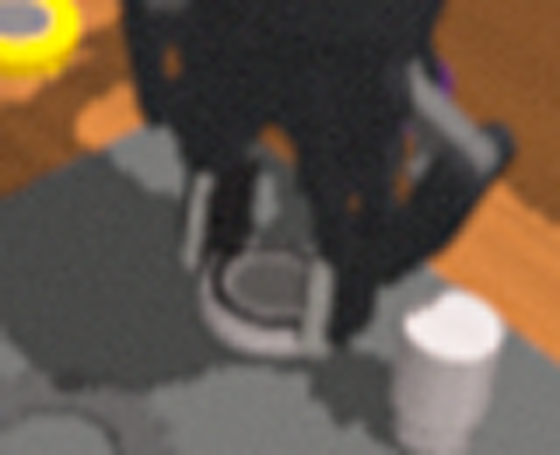

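The ring sits between the pads and the width is steady at 39 mm. I'll lift, carry and tilt it.

Call:
{"api": "arm_command", "payload": {
  "xyz": [
    [0,0,2],
    [0,0,4],
    [0,-2,5],
    [0,-2,5],
    [0.3,-4.5,0],
    [0.3,-4.5,0],
    [0.3,-4.5,0],
    [0.3,-4.5,0]
  ],
  "twist": [
    [0,0,0],
    [0,0,0],
    [0,0,0],
    [0,0,0],
    [-0.006,0.13,0],
    [-0.006,0.13,0],
    [-0.006,0.13,0],
    [-0.006,0.13,0]
  ],
  "gripper": [0.3,0.3,0.3,0.3,0.3,0.3,0.3,0.3]
}}

```text
clock: 6.6
ee_pos: [0.4597, -0.1844, 0.1641]
ee_rot: [-0.258, -0.024, 0.966, -0.006]
wrist_force: [0.5, -0.8, 0.4]
width: 0.0384
```

Call:
{"api": "arm_command", "payload": {
  "xyz": [
    [0.2,-3.5,0],
    [0.1,-2,0],
    [0,-1,0],
    [0,0,0],
    [0,0,0],
    [0,0,0],
    [0,0,0],
    [0,0,0]
  ],
  "twist": [
    [0,0,0],
    [0,0,0],
    [0,0,0],
    [0,0,0],
    [0,0,0],
    [0,0,0],
    [0,0,0],
    [0,0,0]
  ],
  "gripper": [0.3,0.3,0.3,0.3,0.3,0.3,0.3,0.3]
}}

```text
clock: 7.6
ee_pos: [0.4621, -0.2475, 0.1634]
ee_rot: [-0.257, -0.024, 0.966, -0.005]
wrist_force: [0.9, -0.5, -1.8]
width: 0.0386
```

Run:
```python
from h import *
s=bot.observe(); print({k:np.round(s[k],3).tolist() for k in ("ee_pos","ee_rot","wrist_force","joints","width")})
p=viewer.capture("scene"); q=viewer.capture("top"); 
a=cv2.resize(p["color"][110:210,200:320],None,fx=5,fy=5,interpolation=cv2.INTER_CUBIC)
b=cv2.resize(q["color"][210:295,335:425],None,fx=5,fy=5,interpolation=cv2.INTER_CUBIC)
b=cv2.copyMakeBorder(b,0,a.shape[0]-b.shape[0],0,0,cv2.BORDER_CONSTANT)
o=np.hstack([a,b]); print(o.shape)
cv2.imwrite("pics/m1.png",cv2.resize(o,(800,int(800*o.shape[0]/o.shape[1])),interpolation=cv2.INTER_AREA))
```

```text
{'ee_pos': [0.462, -0.248, 0.163], 'ee_rot': [-0.257, -0.024, 0.966, -0.005], 'wrist_force': [0.858, -0.509, -1.75], 'joints': [-0.457, 0.515, 1.417, -0.244, 1.672, -2.046], 'width': 0.039}
(500, 1050, 3)
```

View pics/m1.png

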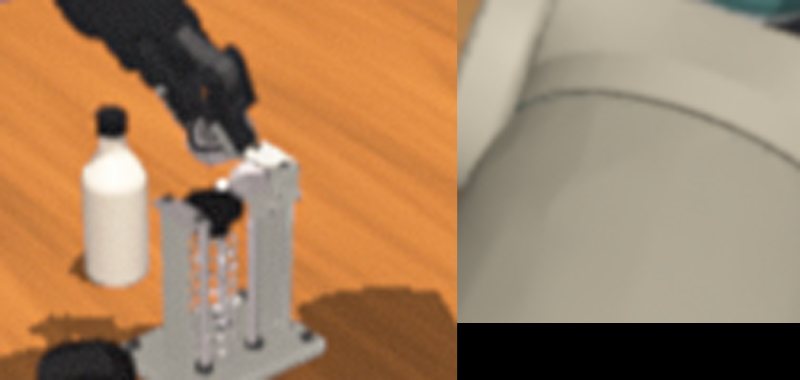

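Scene picture: the bearing hangs at the finger tips at crop (210,140), tilted with its +x edge low, right above the black follower at (215,205). The arm hides the top view, so I'll go on by feel.

Call:
{"api": "arm_command", "payload": {
  "xyz": [
    [0,0,-1.5],
    [0,0,-1],
    [0,0,-0.8],
    [0,0,-0.4],
    [0,0,-0.3],
    [0,0,-0.3],
    [0,0,0],
    [0,0,0]
  ],
  "twist": [
    [0,0,0],
    [0,0,0],
    [0,0,0],
    [0,0,0],
    [0,0,0],
    [0,0,0],
    [0,0,0],
    [0,0,0]
  ],
  "gripper": [0.3,0.3,0.3,0.3,0.3,0.3,0.3,0.3]
}}

```text
clock: 8.7
ee_pos: [0.4618, -0.2477, 0.1211]
ee_rot: [-0.257, -0.024, 0.966, -0.005]
wrist_force: [-0.7, 1.1, 5.5]
width: 0.0387
```

```bash
cat >> h.py <<'E'
def bearing_overlay(p,name,box,F=6,m=(.4685,-.2475,.118),yaw=.05,off=.003):
    from scipy.spatial.transform import Rotation as Ro
    s=bot.observe(); w,x,y,z=s["ee_rot"]; R=Ro.from_quat([x,y,z,w]).as_matrix(); T=np.array(s["ee_pos"])
    im=cv2.resize(p["color"],None,fx=F,fy=F,interpolation=cv2.INTER_CUBIC); th=np.linspace(0,2*np.pi,60)
    for dz,c in ((-.0045,(0,0,255)),(.0045,(0,255,255))):
        P=np.c_[.021*np.cos(th),.021*np.sin(th),0*th-off+dz]@R.T+T
        cv2.polylines(im,[((proj(p,P)+.5)*F).round().astype(int)],True,c,1)
    for P,c in (([[19,-20,3],[31,-20,3],[31,20,3],[19,20,3]],(255,0,0)),([[-36,-16.5,16],[-55,-16.5,16],[-55,16.5,16],[-36,16.5,16]],(0,255,0))):
        cv2.polylines(im,[((proj(p,mouth(np.array(P,float),m,yaw))+.5)*F).round().astype(int)],True,c,1)
    x0,y0,x1,y1=np.array(box)*F; cv2.imwrite("pics/"+name,im[y0:y1,x0:x1])
    print({k:np.round(s[k],4).tolist() for k in ("ee_pos","wrist_force","ft_torque","width","clock")})
E
python3 - <<'E'
from h import *
bearing_overlay(viewer.capture("scene"),"m2.png",(205,120,305,195),8)
E
```

```text
{'ee_pos': [0.4618, -0.2477, 0.121], 'wrist_force': [-1.8683, 1.1632, 5.1623], 'ft_torque': [0.1345, 0.3798, -0.0833], 'width': 0.0383, 'clock': 8.75}
```

View pics/m2.png

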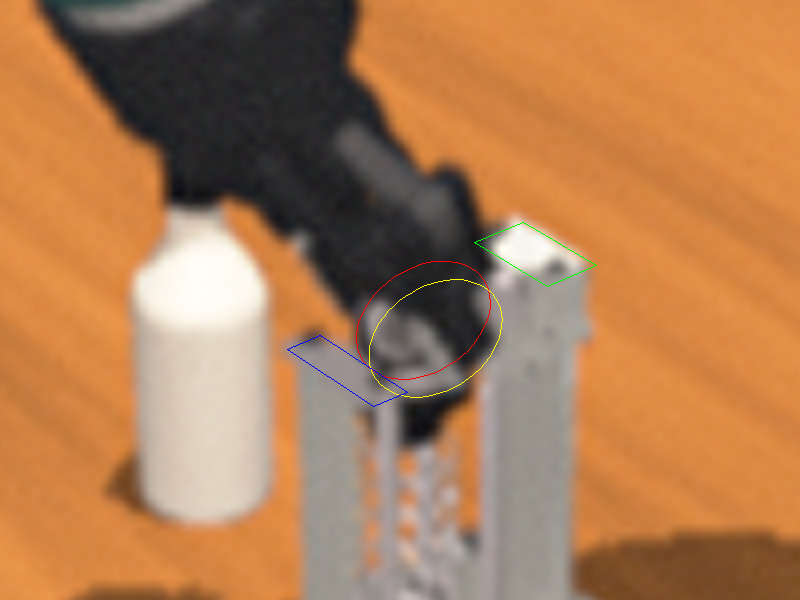

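Overlay and picture agree, and the follower pushes back with about 5 N. Next, slip the edge under the lip.

Call:
{"api": "arm_command", "payload": {
  "xyz": [
    [0,0,-0.1],
    [0.1,0,-0.05],
    [0.1,0,-0.05],
    [0.1,0.01,-0.05],
    [0.1,0.01,0],
    [0.1,0,0],
    [0,0,0],
    [0,0,0]
  ],
  "twist": [
    [0,0,0],
    [0,0,0],
    [0,0,0],
    [0,0,0],
    [0,0,0],
    [0,0,0],
    [0,0,0],
    [0,0,0]
  ],
  "gripper": [0.3,0.3,0.3,0.3,0.3,0.3,0.3,0.3]
}}

```text
clock: 9.75
ee_pos: [0.4667, -0.2477, 0.1179]
ee_rot: [-0.258, -0.024, 0.966, -0.005]
wrist_force: [-4.0, -0.0, 4.5]
width: 0.0386
```

Call:
{"api": "arm_command", "payload": {
  "xyz": [
    [-0.02,0,-0.09],
    [-0.01,0,-0.09],
    [0,0,-0.15],
    [0,0,-0.14],
    [0,0,0],
    [0,0,0],
    [0,0,0],
    [0,0,0]
  ],
  "twist": [
    [0.003,-0.066,0],
    [0.003,-0.066,0],
    [0.003,-0.066,0],
    [0.003,-0.066,0],
    [0,0,0],
    [0,0,0],
    [0,0,0],
    [0,0,0]
  ],
  "gripper": [0.3,0.3,0.3,0.3,0.3,0.3,0.3,0.3]
}}

```text
clock: 10.75
ee_pos: [0.4676, -0.2482, 0.1157]
ee_rot: [-0.127, -0.025, 0.992, -0.004]
wrist_force: [-3.0, -0.1, 16.7]
width: 0.0385
```

Run:
```python
from h import *
bearing_overlay(viewer.capture("scene"),"m3.png",(225,135,300,192),10)
```

```text
{'ee_pos': [0.4676, -0.2482, 0.1157], 'wrist_force': [-3.9282, 0.7673, 16.7042], 'ft_torque': [0.0579, 1.2024, -0.1601], 'width': 0.0387, 'clock': 10.8}
```

View pics/m3.png

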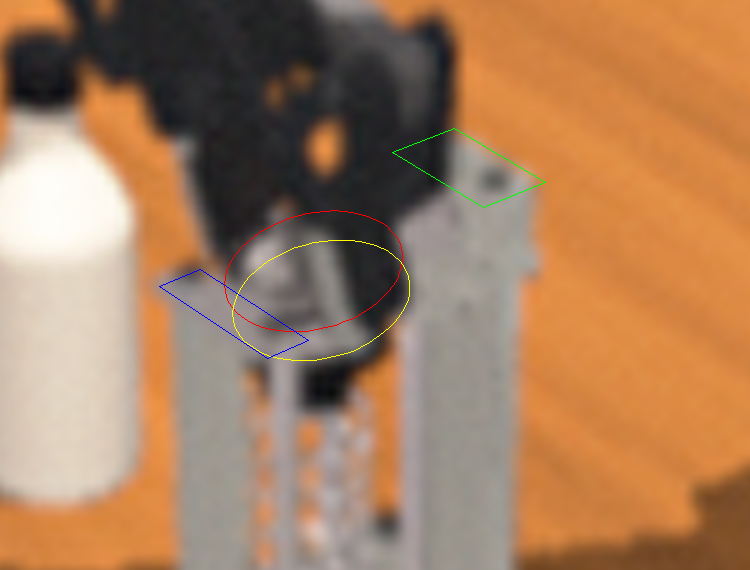

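The -x side resists by about 12 N. Most likely the clamped bearing sits on a rod top, and the fit is tight while it's held. Its edge is under the lip, so I'll release it here, let it self-align, and press from above.

Call:
{"api": "arm_command", "payload": {
  "xyz": [
    [0,0,0],
    [0,0,0],
    [0,0,0],
    [0,0,0],
    [0.5,0,1.5],
    [0.5,0,2.5],
    [0,0,2],
    [0,0,0]
  ],
  "twist": [
    [0,0,0],
    [0,0,0],
    [0,0,0],
    [0,0,0],
    [0,0,0],
    [0,0,0],
    [0,0,0],
    [0,0,0]
  ],
  "gripper": [0.6,0.65,0.65,0.65,0.65,0.65,0.65,0.65]
}}

```text
clock: 11.8
ee_pos: [0.4783, -0.2483, 0.1753]
ee_rot: [-0.126, -0.025, 0.992, -0.004]
wrist_force: [0.8, -0.3, -0.6]
width: 0.0557
```

Call:
{"api": "arm_command", "payload": {
  "xyz": [
    [-0.4,0,0],
    [-0.4,0,0],
    [0,0,0],
    [0,0,0],
    [0,0,0],
    [0,0,0],
    [0,0,0],
    [0,0,0]
  ],
  "twist": [
    [0.007,-0.13,0],
    [0.006,-0.13,0],
    [0,0,0],
    [0,0,0],
    [0,0,0],
    [0,0,0],
    [0,0,0],
    [0,0,0]
  ],
  "gripper": [0,0,0,0,0,0,0,0]
}}

```text
clock: 12.8
ee_pos: [0.469, -0.2475, 0.173]
ee_rot: [0.002, -0.025, 1.0, 0.001]
wrist_force: [-0.0, 0.0, -0.0]
width: 0.0004
```

Run:
```python
from h import *
bearing_overlay(viewer.capture("scene"),"m4.png",(225,125,300,185),10)
```

```text
{'ee_pos': [0.4689, -0.2476, 0.173], 'wrist_force': [0.2853, 0.4536, -0.4668], 'ft_torque': [-0.0232, 0.038, -0.0256], 'width': -0.0, 'clock': 12.85}
```

View pics/m4.png

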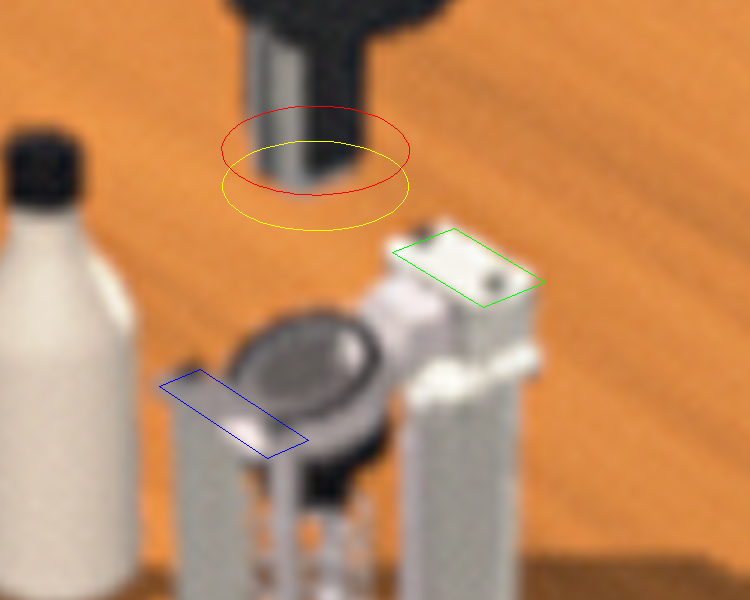

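The bearing's edge is under the lip at crop (245,430) and its far edge rests on the latch slope at (380,350). The shut fingers are above it, so I'll press.

Call:
{"api": "arm_command", "payload": {
  "xyz": [
    [-0.3,0,-2.5],
    [0,0,-1.5],
    [0,0,-0.6],
    [0,0,-0.5],
    [0,0,-0.35],
    [0,0,-0.3],
    [0,0,0],
    [0,0,0]
  ],
  "twist": [
    [0,0,0],
    [0,0,0],
    [0,0,0],
    [0,0,0],
    [0,0,0],
    [0,0,0],
    [0,0,0],
    [0,0,0]
  ],
  "gripper": [0,0,0,0,0,0,0,0]
}}

```text
clock: 13.85
ee_pos: [0.467, -0.2484, 0.1162]
ee_rot: [0.003, -0.025, 1.0, -0.0]
wrist_force: [2.4, -0.3, 3.3]
width: 0.0002
```

Call:
{"api": "arm_command", "payload": {
  "xyz": [
    [0,0,-0.1],
    [0,0,-0.1],
    [0,0,0],
    [0,0,0],
    [0,0,0],
    [0.1,0,1.5],
    [0,0,2.5],
    [0,0,2]
  ],
  "twist": [
    [0,0,0],
    [0,0,0],
    [0,0,0],
    [0,0,0],
    [0,0,0],
    [0,0,0],
    [0,0,0],
    [0,0,0]
  ],
  "gripper": [0,0,0,0,0,0,0,0]
}}

```text
clock: 14.85
ee_pos: [0.4654, -0.2465, 0.1742]
ee_rot: [0.0, -0.025, 1.0, 0.002]
wrist_force: [0.4, -0.0, 0.7]
width: 0.0004
```

Run:
```python
from h import *
bearing_overlay(viewer.capture("scene"),"m5.png",(225,125,300,185),10)
```

```text
{'ee_pos': [0.4668, -0.2475, 0.1768], 'wrist_force': [1.5008, -0.4279, 1.6585], 'ft_torque': [0.0108, -0.0397, -0.0098], 'width': 0.0001, 'clock': 14.9}
```

View pics/m5.png

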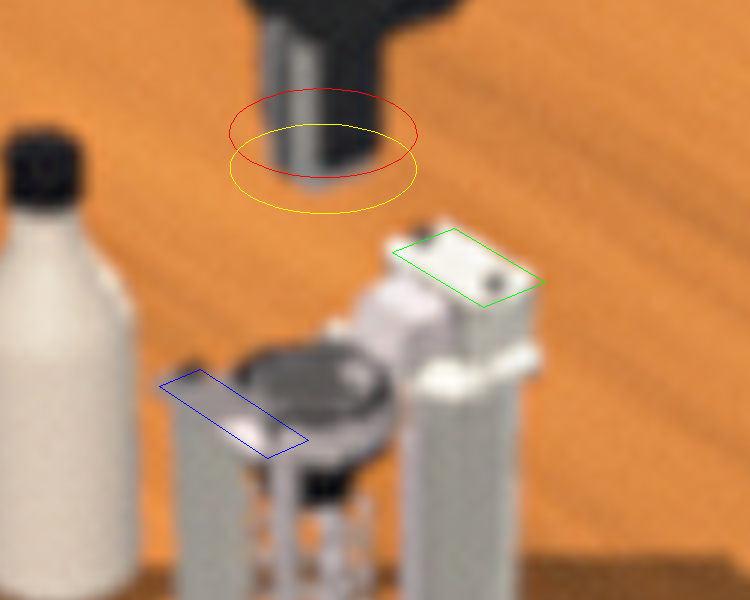

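The ring now looks level at crop (312,385), against the lip. That was picture 11, so from here I'll check numerically with an ellipse fit of the seal/plug compared with predicted tilts.

```bash
cat >> h.py <<'E'
def tiltcheck(p,zc,m=(.4685,-.2475,.118),yaw=.05):
    g=cv2.cvtColor(p["color"],cv2.COLOR_BGR2GRAY)
    u,v=[int(round(a)) for a in proj(p,mouth([0,0,zc+4.5],m,yaw))[0]]
    w=cv2.resize(g[v-10:v+12,u-14:u+15],None,fx=8,fy=8,interpolation=cv2.INTER_CUBIC)
    print("crop origin",u-14,v-10); print(cv2.resize(g[v-10:v+12,u-14:u+15],None,fx=1,fy=1))
    th=np.linspace(0,2*np.pi,60)
    for t in (0,5,10,15,20):
        a=np.radians(t); xs=21*np.cos(th)+21;  # pivot at +x edge
        P=np.c_[21-xs.max()+ (xs-xs.max())*np.cos(a)+xs.max(),21*np.sin(th),zc+4.5+(xs.max()-xs)*np.sin(a)]
        e=cv2.fitEllipse(proj(p,mouth(P,m,yaw)).astype(np.float32)); print(t,np.round(e[0],1),np.round(e[1],1),round(e[2],1))
E
python3 - <<'E'
from h import *
np.set_printoptions(linewidth=200)
p=viewer.capture("scene"); tiltcheck(p,-4.5)
R,t=np.array(p["R"]),np.array(p["t"])
for f,q in ((nets.spot_point,"bearing_a_c"),(nets.spot_in,"bearing_a_c"),(nets.spot_in,"latch"),(nets.spot_in,"follower")):
    for d in f(q,p)[:5]:
        print(f.__name__,q,round(d["score"],2),np.round(R.T@(np.array(d["position"])-t),4),np.round(proj(p,R.T@(np.array(d["position"])-t))[0],1))
E
```

```text
crop origin 242 153
[[148 153 155 158 158 158 156 154 156 154 156 154 156 154 159 158 162 161 163 169 192 217 230 233 218 189 205 222 239]
 [148 149 150 154 157 157 156 156 156 154 155 155 157 155 156 159 158 161 170 184 209 232 236 239 235 222 213 190 203]
 [151 149 147 150 151 155 157 157 157 156 154 153 155 152 152 152 153 156 178 193 207 218 229 234 238 239 232 188 155]
 [151 151 146 147 149 150 155 159 155 159 155 155 151 151 153 161 170 172 188 199 203 204 208 222 228 224 210 181 139]
 [147 151 150 149 144 148 149 153 157 159 159 157 157 153 160 193 224 208 201 202 205 202 199 199 189 183 176 165 143]
 [145 146 151 154 150 148 147 150 153 154 154 154 148 147 149 190 239 219 199 200 207 205 200 182 160 158 166 165 149]
 [145 147 145 151 151 153 148 144 140 126 122 117 111 109 108 131 175 164 156 178 201 207 199 173 159 159 163 160 149]
 [142 137 129 140 151 151 142 119  98  84  89  96  97  91  85  88 113 133 128 142 174 193 192 173 159 163 174 176 165]
 [135 108  96 118 143 147 117  82  81  89  88  94  96  92  90  91 108 148 159 146 136 153 174 164 159 183 224 229 224]
 [120  91
[... 1673 characters left out ...]
20 [255.9 160.9] [12.2 18.2] 68.9
call bearing_a_c 0.82 [0.342  0.0858 0.0049] [394.9 255.2]
call bearing_a_c 0.64 [ 0.4241 -0.111   0.0074] [306.6 222.9]
call bearing_a_c 0.58 [ 0.3421 -0.0131  0.0061] [361.7 231.5]
call bearing_a_c 0.54 [ 0.4689 -0.2497  0.1079] [255.6 166.7]
call bearing_a_c 0.29 [0.4453 0.1024 0.0025] [367.4 281. ]
call bearing_a_c 0.76 [ 0.3467 -0.0142  0.0099] [360.1 230.7]
call bearing_a_c 0.73 [0.343  0.0899 0.0127] [396.7 253.7]
call bearing_a_c 0.56 [ 0.4694 -0.2424  0.1165] [257.3 164.9]
call bearing_a_c 0.49 [ 0.4271 -0.1081  0.0118] [306.5 222.6]
call bearing_a_c 0.15 [0.7092 0.1209 0.0167] [269.8 348. ]
call follower 0.42 [ 0.5868 -0.2139  0.0379] [222.7 216.3]
```

The ellipse (centre about (256,163), right lobe at v≈164) matches a level bearing seated at the mouth, not a tilted one. If the latch weren't over it, the spring would have tipped it up again. Now the second bearing at (0.6165, 0.0365).

Call:
{"api": "arm_command", "payload": {
  "xyz": [
    [1.87,3.55,0],
    [1.87,3.55,0],
    [1.87,3.55,0],
    [1.87,3.55,0],
    [1.87,3.55,0],
    [1.87,3.55,0],
    [1.87,3.55,0],
    [1.87,3.55,0]
  ],
  "twist": [
    [0,0,0],
    [0,0,0],
    [0,0,0],
    [0,0,0],
    [0,0,0],
    [0,0,0],
    [0,0,0],
    [0,0,0]
  ],
  "gripper": [0.7,0.7,0.7,0.7,0.7,0.7,0.7,0.7]
}}

```text
clock: 16.15
ee_pos: [0.6159, 0.0377, 0.1722]
ee_rot: [0.0, -0.025, 1.0, 0.001]
wrist_force: [0.1, -0.1, 0.2]
width: 0.0597
```

Call:
{"api": "arm_command", "payload": {
  "xyz": [
    [0,0,-4],
    [0,0,-4],
    [0,0,-3],
    [0,0,0],
    [0,0,0],
    [0,0,0],
    [0,0,0],
    [0,0,0]
  ],
  "twist": [
    [0,0,0],
    [0,0,0],
    [0,0,0],
    [0,0,0],
    [0,0,0],
    [0,0,0],
    [0,0,0],
    [0,0,0]
  ],
  "gripper": [0.7,0.7,0.7,0.7,0.7,0.7,0.7,0.7]
}}

```text
clock: 17.15
ee_pos: [0.6167, 0.0364, 0.0644]
ee_rot: [0.003, -0.025, 1.0, 0.0]
wrist_force: [0.5, -0.0, 0.2]
width: 0.0599
```

Run:
```python
from h import *
np.set_printoptions(linewidth=220)
s=bot.observe(); print(np.round(s["ee_pos"],4),s["ee_rot"],s["width"])
for n in ("scene","top"):
    p=viewer.capture(n); R,t=np.array(p["R"]),np.array(p["t"])
    for f in (nets.spot_point,nets.spot_in):
        for d in f("bearing_a_c",p)[:5]:
            X=R.T@(np.array(d["position"])-t)
            if X[0]>.52: print(n,round(d["score"],2),np.round(X,4))
    if n=="scene":
        # outer rim / plug: light-vs-mat profile through B
        g=cv2.cvtColor(p["color"],cv2.COLOR_BGR2GRAY); print(g[284:308,266:296])
        th=np.linspace(0,2*np.pi,60)
        P=np.c_[.6165+.021*np.cos(th),.0365+.021*np.sin(th),0*th+.012]; q=proj(p,P); print(q.min(0),q.max(0),q.mean(0))
```

```text
[0.6167 0.0364 0.0644] [ 2.68864236e-03 -2.51207032e-02  9.99680713e-01  4.39660429e-04] 0.0598895410714118
[[ 78  77  76  75  77  77  71  75  76  78  82 102 116 105  86  79  76  77  77  76  78  71  86 130 146 139  96  50  33  37]
 [ 75  75  77  78  75  75  74  77  76  74  77  82  92  82  72  73  75  78  75  74  73  72  84 126 146 141 113  78  56  65]
 [ 79  78  75  73  75  76  74  78  75  75  75  79  82  81  79  81  79  78  76  75  74  71  86 113 137 144 134 117 100 106]
 [ 74  79  76  78  76  77  75  75  82  79  80  83  90  90  88  88  89  87  89  92  89  90 105 115 126 135 137 130 125 123]
 [ 76  77  77  76  76  74  77  82  87  84  77  68  76  74  75  70  68  73  92 118 127 121 124 124 123 130 133 129 126 121]
 [ 76  76  76  76  73  79  83  79  74  71  65  65  78  84  92  81  67  78  94 106 120 136 140 128 128 125 125 128 130 128]
 [ 77  78  76  76  78  87  94  67  60  78  79  97 103 104 105  96  94 116 150 128 101 109 138 143 131 127 128 125 127 127]
 [ 77  76  77  77  82  92  76  58  85 110 108 102 103 103 101  97  95 124 176 182 148 101 118 165 149 129 127 126 127 126]
 [ 77  7
[... 1344 characters left out ...]

 [ 77  77  75  76  77  95 125 150 161 161 163 164 153 149 146 147 153 155 158 165 162 151 135 132 128 127 128 126 127 126]
 [ 75  78  76  74  76  76  93 122 141 155 164 168 170 169 171 172 171 169 167 162 155 131 102 102 119 128 127 125 126 127]
 [ 80  76  73  76  75  76  76  85 107 127 148 161 163 163 166 160 162 164 151 136 122 101  79  78  99 122 130 126 127 126]
 [ 74  75  73  77  79  79  72  78  75  90 111 121 124 125 129 130 125 122 112  99  86  77  74  72  92 120 128 128 126 129]
 [ 83  82  83  87 102  89  75  76  74  74  77  83  82  86  88  86  83  82  78  78  72  72  75  80 102 122 123 128 127 129]]
[270.4590789  288.24633243] [292.30992177 304.48991295] [281.24096121 296.37603001]
```

Call:
{"api": "arm_command", "payload": {
  "xyz": [
    [-0.1,-0.15,-2.5],
    [0,0,-2],
    [0,0,-1],
    [0,0,-0.4],
    [0,0,0],
    [0,0,0],
    [0,0,0],
    [0,0,0]
  ],
  "twist": [
    [0,0,0],
    [0,0,0],
    [0,0,0],
    [0,0,0],
    [0,0,0],
    [0,0,0],
    [0,0,0],
    [0,0,0]
  ],
  "gripper": [0.7,0.7,0.7,0.7,0.3,0.3,0.3,0.3]
}}

```text
clock: 18.45
ee_pos: [0.6162, 0.0349, 0.0055]
ee_rot: [0.003, -0.025, 1.0, 0.0]
wrist_force: [-0.5, 0.3, 5.2]
width: 0.0381
```

Call:
{"api": "arm_command", "payload": {
  "xyz": [
    [0,0,0],
    [0,0,2],
    [0,0,4],
    [0,0,4],
    [0,0,4],
    [0,0,2],
    [0,0,0],
    [0,0,0]
  ],
  "twist": [
    [0,0,0],
    [0,0,0],
    [0,0,0],
    [0,0,0],
    [0,0,0],
    [0,0,0],
    [0,0,0],
    [0,0,0]
  ],
  "gripper": [0.3,0.3,0.3,0.3,0.3,0.3,0.3,0.3]
}}

```text
clock: 19.45
ee_pos: [0.6144, 0.035, 0.1632]
ee_rot: [0.001, -0.025, 1.0, 0.001]
wrist_force: [-0.0, 0.1, 0.0]
width: 0.0388
```

Call:
{"api": "arm_command", "payload": {
  "xyz": [
    [-1.9,-3.5,0],
    [-1.9,-3.5,0],
    [-1.9,-3.5,0],
    [-1.9,-3.5,0],
    [-1.9,-3.5,0],
    [-1.9,-3.5,0],
    [-1.9,-3.5,0],
    [-1.9,-3.5,0]
  ],
  "twist": [
    [0,0,0],
    [0,0,0],
    [-0.006,0.13,0],
    [-0.006,0.13,0],
    [-0.006,0.13,0],
    [-0.006,0.13,0],
    [0,0,0],
    [0,0,0]
  ],
  "gripper": [0.3,0.3,0.3,0.3,0.3,0.3,0.3,0.3]
}}

```text
clock: 20.45
ee_pos: [0.4624, -0.2458, 0.162]
ee_rot: [-0.257, -0.025, 0.966, -0.004]
wrist_force: [0.8, 0.1, -0.4]
width: 0.0385
```

Call:
{"api": "arm_command", "payload": {
  "xyz": [
    [0,-0.2,0],
    [0,0,0],
    [0,0,0],
    [0,0,0],
    [0,0,0],
    [0,0,0],
    [0,0,0],
    [0,0,0]
  ],
  "twist": [
    [0,0,0],
    [0,0,0],
    [0,0,0],
    [0,0,0],
    [0,0,0],
    [0,0,0],
    [0,0,0],
    [0,0,0]
  ],
  "gripper": [0.3,0.3,0.3,0.3,0.3,0.3,0.3,0.3]
}}

```text
clock: 21.45
ee_pos: [0.4634, -0.2471, 0.1647]
ee_rot: [-0.255, -0.024, 0.967, -0.005]
wrist_force: [-0.3, 0.2, -0.0]
width: 0.0386
```

Call:
{"api": "arm_command", "payload": {
  "xyz": [
    [-0.13,-0.05,-1.5],
    [0,0,-1],
    [0,0,-0.8],
    [0,0,-0.4],
    [0,0,-0.3],
    [0,0,-0.3],
    [0,0,0],
    [0,0,0]
  ],
  "twist": [
    [-0.0,0,0],
    [0,0,0],
    [0,0,0],
    [0,0,0],
    [0,0,0],
    [0,0,0],
    [0,0,0],
    [0,0,0]
  ],
  "gripper": [0.3,0.3,0.3,0.3,0.3,0.3,0.3,0.3]
}}

```text
clock: 22.45
ee_pos: [0.4618, -0.2475, 0.1223]
ee_rot: [-0.256, -0.024, 0.966, -0.005]
wrist_force: [-2.1, 1.0, 5.2]
width: 0.0383
```

Call:
{"api": "arm_command", "payload": {
  "xyz": [
    [0,0,-0.1],
    [0,0,-0.05],
    [0.1,0,-0.1],
    [0.1,0,-0.1],
    [0.1,0.01,-0.05],
    [0.1,0.01,0],
    [0.1,0,0],
    [0,0,0]
  ],
  "twist": [
    [0,0,0],
    [0,0,0],
    [0,0,0],
    [0,0,0],
    [0,0,0],
    [0,0,0],
    [0,0,0],
    [0,0,0]
  ],
  "gripper": [0.3,0.3,0.3,0.3,0.3,0.3,0.3,0.3]
}}

```text
clock: 23.45
ee_pos: [0.4669, -0.2476, 0.1178]
ee_rot: [-0.256, -0.024, 0.966, -0.005]
wrist_force: [-2.6, -0.9, 4.2]
width: 0.0384
```

Call:
{"api": "arm_command", "payload": {
  "xyz": [
    [0.1,0,0],
    [0,0,0],
    [0,0,-0.05],
    [0,0,-0.06],
    [0,0,-0.06],
    [0,0,0],
    [0,0,0],
    [0,0,0]
  ],
  "twist": [
    [0,0,0],
    [0,0,0],
    [0.003,-0.058,0],
    [0.003,-0.058,0],
    [0.003,-0.058,0],
    [0,0,0],
    [0,0,0],
    [0,0,0]
  ],
  "gripper": [0.3,0.3,0.3,0.3,0.3,0.3,0.3,0.3]
}}

```text
clock: 24.45
ee_pos: [0.4682, -0.2478, 0.1169]
ee_rot: [-0.17, -0.025, 0.985, -0.003]
wrist_force: [-3.4, -0.1, 8.4]
width: 0.0385
```

Call:
{"api": "arm_command", "payload": {
  "xyz": [
    [0,0,0],
    [0,0,0],
    [0,0,0],
    [0,0,0],
    [0.5,0,1.5],
    [0.5,0,2.5],
    [0,0,2],
    [0,0,0]
  ],
  "twist": [
    [0,0,0],
    [0,0,0],
    [0,0,0],
    [0,0,0],
    [0,0,0],
    [0,0,0],
    [0,0,0],
    [0,0,0]
  ],
  "gripper": [0.6,0.65,0.65,0.65,0.65,0.65,0.65,0.65]
}}

```text
clock: 25.45
ee_pos: [0.4796, -0.248, 0.1781]
ee_rot: [-0.168, -0.025, 0.985, -0.004]
wrist_force: [0.0, -0.0, 1.4]
width: 0.0553
```

Call:
{"api": "arm_command", "payload": {
  "xyz": [
    [-0.4,0,0],
    [-0.4,0,0],
    [0,0,0],
    [0,0,0],
    [0,0,0],
    [0,0,0],
    [0,0,0],
    [0,0,0]
  ],
  "twist": [
    [0.008,-0.174,0],
    [0.008,-0.174,0],
    [0,0,0],
    [0,0,0],
    [0,0,0],
    [0,0,0],
    [0,0,0],
    [0,0,0]
  ],
  "gripper": [0,0,0,0,0,0,0,0]
}}

```text
clock: 26.45
ee_pos: [0.4703, -0.2473, 0.1757]
ee_rot: [0.003, -0.026, 1.0, 0.001]
wrist_force: [0.4, -0.3, 0.1]
width: -0.0001
```

Run:
```python
from h import *
np.set_printoptions(linewidth=220)
p=viewer.capture("scene"); tiltcheck(p,-4.5)
R,t=np.array(p["R"]),np.array(p["t"])
for d in nets.spot_point("bearing_a_c",p)[:6]:
    print(round(d["score"],2),np.round(R.T@(np.array(d["position"])-t),4))
m4=cv2.imread("pics/m4.png"); bearing_overlay(p,"m6.png",(225,125,300,185),10); m6=cv2.imread("pics/m6.png")
print("diff vs m4 in bearing zone",np.abs(m6[300:600].astype(int)-m4[300:600]).mean(), "vs m5",np.abs(m6[300:600].astype(int)-cv2.imread("pics/m5.png")[300:600]).mean())
```

```text
crop origin 242 153
[[147 152 155 157 157 158 157 156 156 156 157 157 157 160 162 164 165 166 166 172 193 217 230 232 216 193 202 221 239]
 [147 146 153 155 155 157 158 155 154 158 155 155 153 150 148 152 158 166 173 185 208 234 237 239 235 225 211 190 201]
 [152 146 146 148 152 155 157 159 155 156 153 137 123 110 105 108 113 120 137 172 204 221 229 236 239 237 231 192 155]
 [151 151 145 147 147 151 156 157 154 137 124 106  99  88  97  99 104 107  99 128 183 207 210 223 227 224 208 180 139]
 [150 151 148 149 148 150 151 149 130 101 102 115 109 100 100 103 130 164 144 100 138 202 206 200 188 180 175 167 145]
 [145 147 151 152 152 147 143 128  94  91 106 115 112 101  95 102 137 184 199 125 107 182 201 183 161 158 165 163 153]
 [146 146 147 151 151 152 131  97  90 102 105 104  98  96  93 106 140 169 198 138  87 151 183 172 160 162 168 164 150]
 [142 136 128 139 150 148 107  78 107 108  99  95  95  95  94 107 131 140 157 110  71 121 150 163 160 162 174 176 164]
 [135 109  97 119 140 133  81  69 103 105  98  95  95  97  93  97 112 117 120  78  77 122 134 152 158 185 225 230 223]
 [120  91
[... 1382 characters left out ...]
100 101 135 161 162 146 143 150 148]
 [151 152 152 151 153 155 151 111  77  92 148 157 136 125 124 125 122 110 100  87  90 119 145 163 161 145 142 147 149]]
0 [256.3 163.4] [ 9.4 18.1] 90.0
5 [256.3 162.8] [10.2 18.1] 85.3
10 [256.2 162.1] [10.9 18.1] 80.2
15 [256.1 161.5] [11.6 18.2] 74.8
20 [255.9 160.9] [12.2 18.2] 68.9
0.82 [0.3389 0.0857 0.0053]
0.72 [ 0.4244 -0.1116  0.0076]
0.54 [ 0.3434 -0.0177  0.0079]
0.52 [ 0.4699 -0.2517  0.1029]
0.46 [ 0.4257 -0.2523  0.1337]
{'ee_pos': [0.4702, -0.2473, 0.1758], 'wrist_force': [-0.3085, 0.6169, 1.0743], 'ft_torque': [0.0055, -0.0109, 0.0276], 'width': -0.0003, 'clock': 26.55}
diff vs m4 in bearing zone 5.728505185185186 vs m5 7.7604444444444445
```

The second bearing sits tilted on the seated first one, whose rim shows below it. Press.

Call:
{"api": "arm_command", "payload": {
  "xyz": [
    [-0.35,0,-2.6],
    [0,0,-1.6],
    [0,0,-0.6],
    [0,0,-0.5],
    [0,0,-0.4],
    [0,0,-0.3],
    [0,0,-0.1],
    [0,0,0]
  ],
  "twist": [
    [0,0,0],
    [0,0,0],
    [0,0,0],
    [0,0,0],
    [0,0,0],
    [0,0,0],
    [0,0,0],
    [0,0,0]
  ],
  "gripper": [0,0,0,0,0,0,0,0]
}}

```text
clock: 27.55
ee_pos: [0.4679, -0.2482, 0.116]
ee_rot: [0.004, -0.025, 1.0, -0.0]
wrist_force: [0.6, 0.8, 5.5]
width: 0.0001
```

Call:
{"api": "arm_command", "payload": {
  "xyz": [
    [0,0,0],
    [0,0,0],
    [0,0,0],
    [0,0,0],
    [0,0,0],
    [0,0,0],
    [0,0,0],
    [0,0,0]
  ],
  "twist": [
    [0,0,0],
    [0,0,0],
    [0,0,0],
    [0,0,0],
    [0,0,0],
    [0,0,0],
    [0,0,0],
    [0,0,0]
  ],
  "gripper": [0,0,0,0,0,0,0,0]
}}

```text
clock: 28.55
ee_pos: [0.4678, -0.2482, 0.1159]
ee_rot: [0.004, -0.025, 1.0, 0.0]
wrist_force: [1.4, 1.1, 5.7]
width: -0.0
```

Call:
{"api": "arm_command", "payload": {
  "xyz": [
    [0,0,-0.1],
    [0,0,-0.1],
    [0,0,0],
    [0,0,0],
    [0.1,0,1.5],
    [0,0,3],
    [0,0,4],
    [0,0,4]
  ],
  "twist": [
    [0,0,0],
    [0,0,0],
    [0,0,0],
    [0,0,0],
    [0,0,0],
    [0,0,0],
    [0,0,0],
    [0,0,0]
  ],
  "gripper": [0,0,0,0,0,0,0,0]
}}

```text
clock: 29.55
ee_pos: [0.4671, -0.247, 0.2394]
ee_rot: [0.003, -0.025, 1.0, 0.001]
wrist_force: [1.0, -0.0, -0.1]
width: -0.0002
```

Call:
{"api": "arm_command", "payload": {
  "xyz": [
    [-1,4,0],
    [-1,4,0],
    [-1,4,0],
    [-1,4,0],
    [-1,4,0],
    [-1,4,0],
    [-1,4,0],
    [0,0,0]
  ],
  "twist": [
    [0,0,0],
    [0,0,0],
    [0,0,0],
    [0,0,0],
    [0,0,0],
    [0,0,0],
    [0,0,0],
    [0,0,0]
  ],
  "gripper": [0,0,0,0,0,0,0,0]
}}

```text
clock: 30.55
ee_pos: [0.3962, 0.0346, 0.2384]
ee_rot: [0.003, -0.027, 1.0, 0.001]
wrist_force: [-0.4, 0.0, 0.7]
width: -0.0001
```

Run:
```python
from h import *
p=viewer.capture("scene"); q=viewer.capture("top")
a=cv2.resize(p["color"][135:195,225:290],None,fx=6,fy=6,interpolation=cv2.INTER_CUBIC)
b=cv2.resize(q["color"][222:282,352:417],None,fx=6,fy=6,interpolation=cv2.INTER_CUBIC)
full=cv2.resize(p["color"],(400,300),interpolation=cv2.INTER_AREA); ft=cv2.resize(q["color"],(380,285),interpolation=cv2.INTER_AREA)
c=np.zeros((600,800,3),np.uint8); c[:360,:390]=a; c[:360,400:790]=b
c[365:600,:313]=cv2.resize(p["color"],(313,235),interpolation=cv2.INTER_AREA); c[365:600,400:713]=cv2.resize(q["color"],(313,235),interpolation=cv2.INTER_AREA)
cv2.imwrite("pics/final.png",c); print(bot.observe()["ee_pos"],bot.observe()["wrist_force"])
```

```text
[0.3975592  0.03248738 0.238351  ] [ 0.31014063 -0.23564259 -0.27575525]
```

View pics/final.png

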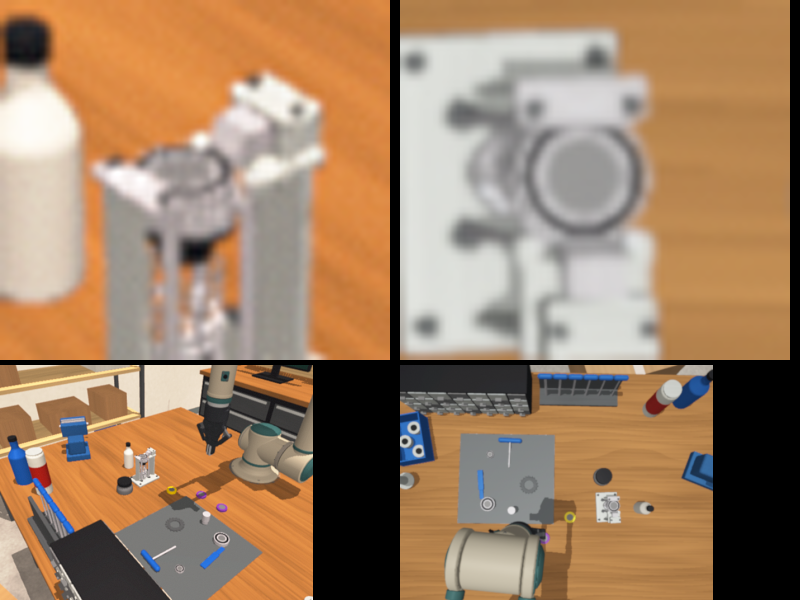

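Run:
```python
from h import *
q=viewer.capture("top"); p=viewer.capture("scene")
a=cv2.imread("pics/top0.png"); s0=cv2.imread("pics/scene0.png"); g=lambda i:cv2.cvtColor(i,cv2.COLOR_BGR2GRAY)
for nm,c,o in (("top",q,a),("scene",p,s0)):
    xs=np.arange(-45,0,1.5)
    pts=np.array([[x,0,11 if x<-24 else max(0,(-17.5-x)*1.732)] for x in xs])
    uv=proj(c,mouth(pts,(.4685,-.2475,.118),.05)).astype(np.float32)
    f=lambda i:cv2.remap(g(i),uv[:,:1],uv[:,1:],cv2.INTER_LINEAR).ravel()
    print(nm); print(xs.astype(int).tolist()); print(f(o).tolist()); print(f(c["color"]).tolist())
```

```text
top
[-45, -43, -42, -40, -39, -37, -36, -34, -33, -31, -30, -28, -27, -25, -24, -22, -21, -19, -18, -16, -15, -13, -12, -10, -9, -7, -6, -4, -3, -1]
[216, 215, 214, 213, 212, 209, 208, 210, 211, 211, 211, 211, 210, 205, 192, 172, 157, 154, 136, 103, 75, 58, 53, 53, 53, 53, 53, 52, 53, 53]
[219, 218, 217, 216, 215, 212, 212, 213, 214, 214, 214, 215, 214, 209, 196, 175, 160, 156, 139, 117, 124, 149, 170, 169, 160, 154, 152, 152, 152, 152]
scene
[-45, -43, -42, -40, -39, -37, -36, -34, -33, -31, -30, -28, -27, -25, -24, -22, -21, -19, -18, -16, -15, -13, -12, -10, -9, -7, -6, -4, -3, -1]
[235, 228, 215, 200, 185, 187, 203, 217, 225, 231, 230, 227, 222, 214, 206, 189, 193, 192, 149, 108, 81, 59, 45, 38, 36, 37, 37, 38, 39, 40]
[241, 234, 222, 207, 194, 196, 211, 224, 230, 235, 236, 233, 229, 222, 214, 199, 203, 200, 154, 120, 119, 132, 156, 172, 167, 159, 152, 148, 147, 147]
```

The latch brightness profile from x = -45 to -18 mm matches the initial shut state in both cameras (only a uniform lighting offset). The bearing begins right at the nose, so I'm handing in.

```bash
python3 -c "
from cell import hand_in; print(hand_in())"
```

```text
the job is handed in; nothing more can be done
None
```

Both 42 mm bearings are in the magazine, one on top of the other, and the job is handed in at about 31 s of the 72 s allowed. I tilted each one in under the lip, let it go on the latch slope and pressed it home with the shut fingers.

**Last checks**
- **Seating:** the final pictures from both cameras show the two rings stacked and level against the lip, in line with the magazine.
- **Latch:** its brightness profile matches the initial shut state in both cameras, so it reads as closed over the upper bearing.
- **Press force:** on the second bearing I read about 5.6 N at 2 mm below the mouth, which is what the spring should give with two bearings loaded.
- **Other parts:** nothing looks moved in the final overview. I judged this by eye and did not measure it, and the arm hid part of the top view. The robot was clear of everything at hand-in.

**What disagreed**
- **First bearing jammed:** trying to turn it flat while still gripped ran into about 12 N of extra resistance, most likely a rod top. I released it and pressed from above instead.
- **Low force reading:** the first press read only 3.3 N where about 5 N was expected, so I pressed 2 mm deeper.
- **Position fits:** the two cameras' fits of the magazine differed by about 4 mm in y and some degrees in yaw, so I used a compromise and checked it by feel.
- **Gripper width:** it read about 38.5 mm on a 42 mm ring. Both bearings still held firmly.

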